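# Hold the pedal bin open, then let its lid down softly

### The arm

A 6-joint arm with a two-finger parallel gripper is mounted at the origin on the work surface. World frame = base frame: x ahead of the robot, y to its left, z up, the work surface at z = 0. Lengths are in m, angles in rad, forces in N, time in s.
With the tool pointing down it reaches from about 0.275 to 0.825 m from the base axis. Payload 5.2 kg.
Tool frame: the origin (TCP) lies on the centre line of the jaws, within the pads' length; the fingertips stand 25 mm ahead of it and the grasp point (between the pads) lies 6 mm ahead of it; z points along the fingers, y is the line along which they close (so a half turn about z gives the same grasp; the last joint's range is limited). The gripper opens to 93 mm and grips with 3 to 60 N. Pads are 15 mm wide; open, the fingers measure 128 mm over their backs; the gripper's body (75 mm by 188 mm) begins 65 mm behind the grasp point.
Start: joints at [-1.441, 0.259, 1.535, -0, 1.348, -0.203], TCP at [0.18, -0.52, 0.224] pointing down, gripper open.
Joint ranges: [-3.14, 3.14], [-0.91, 2.08], [0.19, 2.58], [-1.22, 4.36], [0.22, 2.71], [-3.12, 3.12]. Speed limits (rad/s): [2.57, 2.57, 3.14, 3.14, 3.14, 3.14].

### API

Orientations are given as a rotation vector (axis times angle).
In Python, from station import sense, snapshot, get_calibration, finish_job gives the robot as it stands.
- The arm moves only by the shell command python3 -m jog 'ROWS' [FORCE]. ROWS is JSON, one flat list of numbers, 5 for each row, row after row: the gripper's target within -1 to 1 (fully open at 1, half-way at 0, shut at -1), then the shift along the world's x, y, z in m, then the turn about the world's z in degrees. A call has 1 to 20 rows; each row is the pose to reach, as a shift and turn from the pose commanded when the call began; what a row does not reach only later rows make up. A row lasts 1/12 s, in which the tool goes at most 41.7 mm and 7.16 degrees, less where a joint would pass 70% of its speed; a pose out of reach is approached as far as the arm can. A call with a gripper value outside its range is refused whole. The fingers move at their own pace and stop on an object; FORCE is the grip in N (left out, the last holds). Time passes only in rows, so rows that repeat a pose let the fingers close. It gives the time, the measured TCP pose, the force, the opening and the grip force at its end, in the units of the state.
- sense(): the state, without advancing time (a new reading comes with each control period).
- snapshot(name): name is "side" or "top"; returns the picture (420x560x3 uint8, red, green, blue); there is no depth.
- get_calibration(name): a dict with "K" (3x3 intrinsics, pixels), "k1" (the pictures are not rectified: a ray, as slopes to the right and down, at radius r is drawn at 1 + k1 r^2 times it, then the intrinsics apply), "eye" and "orientation" of the camera in the world. Camera axes: x right, y down, z forward; pixel columns grow to the right and rows downward; lengths in m; the calibration is good to about 2 mm. A picture is of the moment at which its call begins. get_calibration takes no time and is no camera call.
- finish_job(): hands the job in; it is judged then, once.
The state is a dict: "t": time; "joints": joint angles; "qd": joint speeds; "tau": joint torques, N m; "eef_pos": TCP position; "tool_rot": TCP orientation; "force": force on the tool from outside, world axes, zero at the start; "ft_torque": the same for the moment, N m; "gripper_width": finger opening in m; "gripper_force": force on a finger pad.
Only numpy, scipy, OpenCV 4.12 (cv2) and the standard library are available. Lean on these libraries where they do the work, as an engineer would, in place of code of your own. Each camera call takes 0.05 s, during which the arm holds its last target. There are 200 camera calls.

### The job

Hold the steel pedal bin open while I tip in the sweepings: press its pedal right down with your fingertips so that the lid stands wide open, and keep it there for at least three seconds. Then let the pedal come up slowly, over two or three seconds, staying on it until the lid is shut, so that the lid settles without slamming and blowing dust over the balance. Work the lid only by the pedal, do not shift, tip or lift the bin, leave everything around it as it stands, and finish clear of the bin with its lid closed.

Things in the scene. Friction and masses are not known exactly. Their poses are not given: they have to be found in the camera images.
- bin: Loose round 5 litre pedal bin of brushed steel with a black foot ring, 206 mm in diameter, 290 mm high with its lid, about 3 kg; its pedal sticks out at the foot and faces somewhere between the robot and the robot's right-hand side. Origin: centre of its underside, on the table. z is up; its own -x axis points from the bin's centre out over the pedal, +x to the lid's hinge at the back. Pressed straight down on its pedal with up to 25 N it neither tips nor slides.
- pedal_pad (a point): Centre of the top of the pedal's rubber pad (pad 34 mm along the bin's x axis, 56 mm wide, on a steel plate of 48 by 72 mm). At rest it lies 142 mm from the bin's axis (42 mm out from the bin's wall) and 48 mm above the table; fully pressed it lies 20 mm above the table, a travel of 29 mm, nearly straight down. The pad tilts 0.24 rad with the pedal, outer edge going down.
- bin_pedal (a joint): Pedal angle: 0 at rest (up), 0.24 rad fully pressed, at its stop. It turns about a level axis 122 mm inward of the pad. Pressing takes about 9 to 15 N at first, less as the lid rises, and 4 to 8 N keeps it down; gravity and a spring bring it up again, fast if it is let go.
- bin_lid (a joint): Lid angle: 0 shut, 1.3 rad wide open (standing up, leaning back over the hinge side). It is linked rigidly to the pedal: 5.4 times the pedal's angle, or about 0.045 rad for each mm that the pad moves. The lid is a steel dome of 210 mm diameter, 0.2 kg; its underside is 262 mm above the table. Its front edge swings up and back over the bin to 470 mm above the table: keep the arm out of the space above the bin, and lean the gripper away from the bin.
- lid_front (a point): Front edge of the lid, on the pedal's side, 268 mm above the table and 105 mm from the bin's axis when shut.
- mug_a: Loose white enamel mug, 82 mm in diameter, 85 mm high, beside the bin, about 190 mm from its axis; origin: centre of its underside. Leave alone.
- mug_b: Second mug, the same as the first, standing on the glass plate (6 mm thick) at the robot's right; leave alone.
- tin_a: Loose lidded aluminium moisture tin, 60 mm in diameter, 38 mm high, near the bin; origin: centre of its underside. Leave alone.
- tin_b: Loose lidded aluminium moisture tin, 54 mm in diameter, 47 mm high, near the bin; leave alone.
- weight: Loose steel knob weight, 38 mm in diameter, 57 mm high, near the bin. The two tins and this weight stand in three places in any order: one on each side of the pedal, 105 to 125 mm from its middle line, and one beside the bin, about 165 mm from its axis. Leave alone.
- brush: Loose brush, 200 mm long, lying on the glass plate at the robot's right; leave alone.
- spatula: Loose spatula, 200 mm long, lying on the table this side of the glass plate, to the robot's right of the bin; leave alone.

How it is judged:
By the outcome, as a careful person would: the job done as asked, in the order asked, and still so for the second after the job is handed in, with the robot touching nothing.
It also fails if it takes over 53 s, if anything falls off the work surface, if the arm or the gripper's body presses on something with over 40 N, if the wrist force passes 120 N, or if a joint passes its speed limit or range.

## Working session

There is one attempt and no reset: what is moved stays moved. The work goes in short steps, Python scripts to look and compute and a shell command to move; the robot and the scene stay as the last step left them, time stands still between calls to the robot, and variables do not carry over. Pictures are saved under pics/ and viewed, at most 10 in all, crops included, and the job is handed in when it is done.

```bash
ls; mkdir -p pics
python3 - <<'E'
from station import *
import cv2
for n in("side","top"):
    cv2.imwrite(f"pics/{n}0.png",snapshot(n)[:,:,::-1]); c=get_calibration(n); print(n,c)
s=sense(); print(s['t'],s['eef_pos'],s['tool_rot'],s['force'])
E
```

```text
pics
side {'K': array([[501.54175357,   0.        , 288.44695121],
       [  0.        , 501.54175357, 208.91840974],
       [  0.        ,   0.        ,   1.        ]]), 'k1': -0.14907418911711637, 'eye': array([ 0.94687744, -0.21237668,  1.36304874]), 'orientation': array([-2.44808691, -1.47992249,  0.24802294])}
top {'K': array([[479.19878654,   0.        , 269.00827737],
       [  0.        , 479.19878654, 213.51461116],
       [  0.        ,   0.        ,   1.        ]]), 'k1': -0.15517416880061202, 'eye': array([ 0.39371879, -0.04798272,  1.46985463]), 'orientation': array([-2.16369243,  2.11242118, -0.14848753])}
0.1 [ 0.17962977 -0.51933688  0.22289469] [-3.09656069e+00 -5.20073978e-01 -7.51475677e-05] [0.29469165 0.23347712 0.91321257]
```

View pics/side0.png

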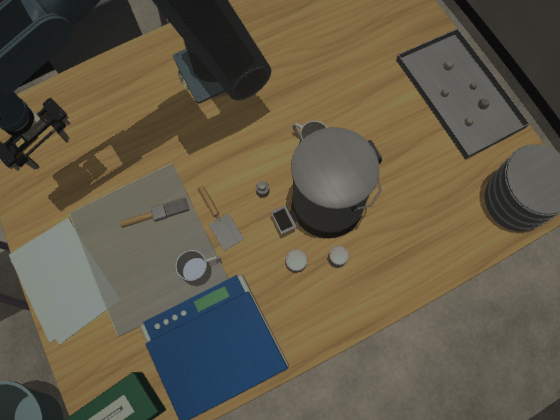

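View pics/top0.png

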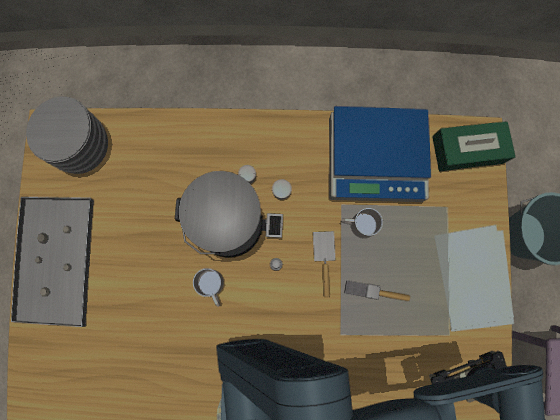

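The bin is at left-centre, at (220,210) in the top picture and (335,165) in the side one. Its pedal pad is the dark rectangle at top (275,226) and side (284,220). The weight is at top (276,264), the tins at (282,189) and (247,174), and the mug at (208,283).

```bash
cat > h.py <<'E'
from station import *
import cv2, numpy as np
from scipy.spatial.transform import Rotation as R
def ray(n,uv):
    c=get_calibration(n); d=np.array([[c['k1'],0,0,0,0]][0]); 
    p=cv2.undistortPoints(np.array([[uv]],float),c['K'],d)[0,0]
    return c['eye'],R.from_rotvec(c['orientation']).apply([p[0],p[1],1])
def onz(n,uv,z):
    e,d=ray(n,uv); return e+d*(z-e[2])/d[2]
def proj(n,P):
    c=get_calibration(n); r=R.from_rotvec(c['orientation']).inv()
    return cv2.projectPoints(np.array([P],float),r.as_rotvec(),-r.apply(c['eye']),c['K'],np.array([c['k1'],0,0,0]))[0][0,0]
E
python3 - <<'E'
from h import *
for n,(u,v) in(("side",(284,220)),("top",(275,226))):
    im=cv2.imread(f"pics/{n}0.png"); g=im.max(2)
    w=g[v-14:v+15,u-14:u+15]; m=(w<45).astype(np.uint8)
    k,l,s,c=cv2.connectedComponentsWithStats(m); i=l[14,14]
    print(n,i,s[i],c[i]+[u-14,v-14]); p=onz(n,c[i]+[u-14,v-14],.048); print(p)
    cs=cv2.findContours((l==i).astype(np.uint8),0,2)[0][0].reshape(-1,2)+[u-14,v-14]
    q=np.array([onz(n,x,.048)[:2] for x in cs],np.float32)*1000; print(cv2.minAreaRect(q))
# crops
a=cv2.imread("pics/side0.png")[120:250,225:395]; b=cv2.imread("pics/top0.png")[150:280,165:305]
cv2.imwrite("pics/c.png",np.hstack([cv2.resize(a,(400,306),interpolation=2),cv2.resize(b,(330,306),interpolation=2)]))
E
```

```text
side 2 [  4   3  18  21 213] [282.48356808 219.342723  ]
[ 0.57493965 -0.0466221   0.048     ]
((574.8536376953125, -46.68153381347656), (31.030616760253906, 52.491966247558594), 88.24472045898438)
top 2 [  8   4  12  19 189] [274.42857143 225.15873016]
[ 0.57358561 -0.04618614  0.048     ]
((573.9408569335938, -46.30607604980469), (30.58438491821289, 55.95431900024414), 87.4524917602539)
```

View pics/c.png

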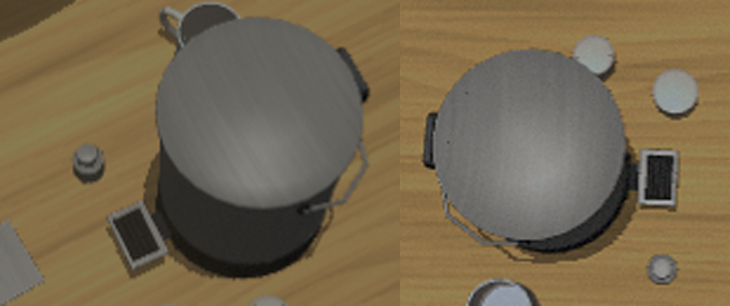

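The crop confirms that the pedal points almost straight along world -y, with the weight and a tin well to either side of it. Next I'll get the bin axis and the pedal direction.

Run:
```python
from h import *
b=onz("top",(219.9,211.6),.27); s=onz("side",(225+260*.425,120+112*.425),.27)
p=np.array([.5743,-.0464,.048]); print(b,s)
for c in(b,s): d=(p-c)[:2]; print(np.linalg.norm(d),np.degrees(np.arctan2(d[1],d[0])))
for n,uv,z in(("weight",(276,264),.05),("tin",(282,189),.038),("tin",(247,174),.04),("mug",(208,283),.08),("mugb",(367,223),.09)): print(n,onz("top",uv,z))
```

```text
[0.57690703 0.09280281 0.27      ] [0.58248189 0.09526304 0.27      ]
0.13922721626335696 -91.07292775987854
0.1418991202417838 -93.30550392547063
weight [ 0.45777785 -0.05351763  0.05      ]
tin [ 0.68635168 -0.0666859   0.038     ]
tin [0.73037349 0.04138254 0.04      ]
mug [0.39640456 0.14175366 0.08      ]
mugb [ 0.58073846 -0.31616583  0.09      ]
```

```bash
python3 -m jog '[-1,0.02,0.03,0,5,-1,0.045,0.055,0,10,-1,0.07,0.08,0,15,-1,0.095,0.105,0,20,-1,0.12,0.13,0,25,-1,0.145,0.155,0,30,-1,0.17,0.18,0,35,-1,0.195,0.205,0,40,-1,0.22,0.23,0,45,-1,0.245,0.255,0,50,-1,0.27,0.28,0,55,-1,0.295,0.305,0,60,-1,0.32,0.33,0,65,-1,0.345,0.355,0,70,-1,0.37,0.38,0,71,-1,0.394,0.4,0,71,-1,0.394,0.4,0,71,-1,0.394,0.4,0,71]' 20
```

```text
t: 1.6
eef_pos: [0.5741, -0.1184, 0.2227]
tool_rot: [-2.216, -2.225, 0.001]
force: [-0.3, -0.8, 0.1]
gripper_width: 0.0006
gripper_force: 0.0
```

Both estimates put the pedal direction at about -92°. I'll come down outboard of the pad, slide in over it, and look.

```bash
python3 -m jog '[-1,0,0,-0.03,-2,-1,0,0,-0.06,-2,-1,0,0,-0.09,-2,-1,0,0,-0.115,-2,-1,0,0,-0.13,-2,-1,0,0.015,-0.13,-2,-1,0,0.035,-0.13,-2,-1,0,0.052,-0.13,-2,-1,0,0.062,-0.13,-2,-1,0,0.062,-0.13,-2,-1,0,0.062,-0.13,-2,-1,0,0.062,-0.13,-2]'
python3 - <<'E'
from h import *
a=snapshot("side")[120:270,205:395,::-1]; b=snapshot("top")[150:290,165:335,::-1]
cv2.imwrite("pics/d.png",np.hstack([cv2.resize(a,(400,316),interpolation=2),cv2.resize(b,(384,316),interpolation=2)]))
E
```

```text
t: 2.6
eef_pos: [0.5739, -0.0585, 0.0943]
tool_rot: [2.258, 2.183, 0.0]
force: [-1.0, 0.4, -0.2]
gripper_width: 0.0006
gripper_force: 0.0
```

View pics/d.png

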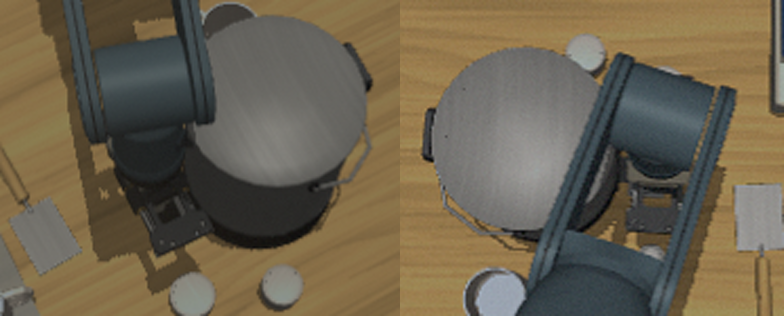

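The fingertips hang over the pad, but the fork of the wrist looks close to the lid: its left plate is at crop (620,58) in the top view and (205,118) in the side view. I'll triangulate its clearance.

Run:
```python
from h import *
def tri(us,ut):
    (a,d),(b,e)=ray("side",us),ray("top",ut)
    A=np.stack([d,-e],1); t=np.linalg.lstsq(A,b-a,rcond=None)[0]; P,Q=a+d*t[0],b+e*t[1]; print((P+Q)/2,np.linalg.norm(P-Q))
S=lambda x,y:(205+x*.475,120+y*.475)
T=lambda x,y:(165+(x-400)*170/384,150+y*140/316)
tri(S(205,120),T(620,57)) # left plate far end
tri(S(90,140),T(730,90))  # right plate far end
print(sense()['joints'],sense()['eef_pos'])
```

```text
[ 0.63071068 -0.02046273  0.45099661] 0.005219936354006695
[ 0.60015573 -0.12550901  0.45561643] 0.0030024385539312334
[-2.95075998e-01  4.21124928e-01  1.63971929e+00 -2.93626403e-04
  1.08010059e+00 -2.60399363e-01] [ 0.57385872 -0.05871677  0.09397974]
```

The left wrist plate overhangs the lid's front edge in plan, so this closed-finger pose would block the lid. Instead I'll back out, turn the gripper 90° and open it. The inner finger alone then presses the pad, with the wrist about 55 mm further from the bin.

```bash
python3 -m jog '[-1,0,-0.025,0.02,0,-1,0,-0.05,0.03,0,-1,0,-0.075,0.03,0,1,0,-0.085,0.03,-7,1,0,-0.085,0.03,-14,1,0,-0.085,0.03,-21,1,0,-0.085,0.03,-28,1,0,-0.085,0.03,-35,1,0,-0.085,0.03,-42,1,0,-0.085,0.03,-49,1,0,-0.085,0.03,-56,1,0,-0.085,0.03,-63,1,0,-0.085,0.03,-70,1,0,-0.085,0.03,-77,1,0,-0.085,0.03,-84,1,0,-0.085,0.03,-90,1,-0.002,-0.075,0.015,-90,1,-0.002,-0.065,-0.005,-90,1,-0.002,-0.057,-0.005,-90,1,-0.002,-0.057,-0.005,-90]'; python3 -m jog '[1,0,0,0,0,1,0,0,0,0]';  python3 - <<'E'
from h import *
a=snapshot("side")[120:270,205:395,::-1]; b=snapshot("top")[150:290,165:335,::-1]
cv2.imwrite("pics/e.png",np.hstack([cv2.resize(a,(400,316),interpolation=2),cv2.resize(b,(384,316),interpolation=2)]))
print(sense()['joints'],sense()['t'])
E
```

```text
t: 4.37
eef_pos: [0.5706, -0.1137, 0.0878]
tool_rot: [-3.14, 0.052, 0.005]
force: [1.1, 0.4, 1.0]
gripper_width: 0.093
gripper_force: 0.0
t: 4.53
eef_pos: [0.5726, -0.1156, 0.0899]
tool_rot: [3.14, -0.053, 0.003]
force: [0.3, 0.6, -1.3]
gripper_width: 0.0929
gripper_force: 0.0
[-3.90083578e-01  4.36353100e-01  1.62688067e+00 -2.01247498e-04
  1.07619553e+00  1.21490103e+00] 4.6333
```

View pics/e.png

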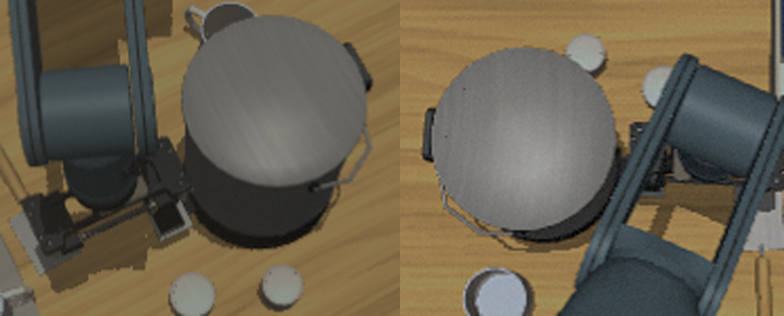

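The wrist is now well away from the lid, and the inner finger hangs over the pad, at side crop about (168,185) with the pad at (170,218). I'll press down slowly, watching the force.

```bash
python3 -m jog '[1,0,0,-0.004,0,1,0,0,-0.008,0,1,0,0,-0.012,0,1,0,0,-0.014,0,1,0,0,-0.016,0,1,0,0,-0.018,0,1,0,0,-0.02,0,1,0,0,-0.022,0,1,0,0,-0.022,0,1,0,0,-0.022,0]';  python3 - <<'E'
from h import *
a=snapshot("side")[120:270,205:395,::-1]; b=snapshot("top")[150:290,165:335,::-1]
cv2.imwrite("pics/f.png",np.hstack([cv2.resize(a,(400,316),interpolation=2),cv2.resize(b,(384,316),interpolation=2)]))
print(sense()['force'])
E
```

```text
t: 5.47
eef_pos: [0.5717, -0.1148, 0.0665]
tool_rot: [-3.141, 0.053, 0.0]
force: [-0.8, 0.5, 0.4]
gripper_width: 0.0931
gripper_force: 0.0
[-1.33888283  0.44292845 -0.83373027]
```

View pics/f.png

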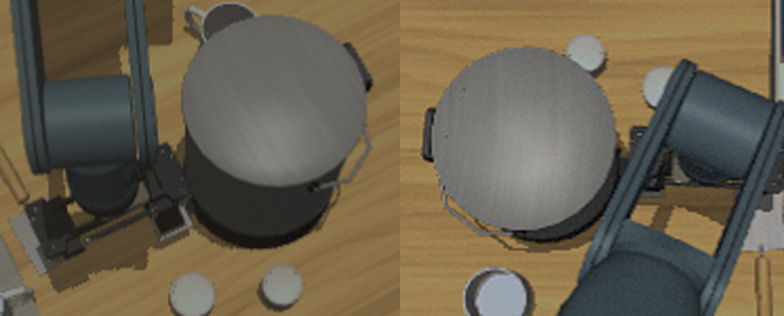

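There's no force yet and the pad still looks uncovered, at side crop about (172,220). I'll compare where the finger should appear with where it does.

Run:
```python
from h import *
s=sense(); p=np.array(s['eef_pos']); r=R.from_rotvec(s['tool_rot']); print(p,r.as_matrix().round(3).tolist())
im=snapshot("side")[:,:,::-1].copy()
x0,y0=250,185; f=8
c=cv2.resize(im[y0:y0+60,x0:x0+90],None,fx=f,fy=f,interpolation=2)
def mk(P,col):
    u=(proj("side",P)-[x0,y0]+.5)*f; cv2.circle(c,tuple(int(v) for v in u),4,col,-1); return u
pts=[p+r.apply([dx,sgn*dy,.025]) for sgn in(1,-1) for dx,dy in((-.0075,.0465),(.0075,.0465),(.0075,.064),(-.0075,.064))]
for i,P in enumerate(pts): print(P.round(4),mk(P,(0,0,255) if i<4 else (0,255,0)).round())
print(mk([.5743,-.0464,.048],(255,0,255)))
cv2.imwrite("pics/g.png",c)
```

```text
[ 0.57178128 -0.1148376   0.06675252] [[0.999, -0.034, 0.0], [-0.034, -0.999, -0.0], [0.0, 0.0, -1.0]]
[ 0.5627 -0.1611  0.0418] [-49. 403.]
[ 0.5777 -0.1616  0.0418] [-31. 441.]
[ 0.5771 -0.1791  0.0418] [-78. 463.]
[ 0.5621 -0.1786  0.0418] [-96. 424.]
[ 0.5659 -0.0681  0.0417] [197. 290.]
[ 0.5808 -0.0686  0.0418] [215. 327.]
[ 0.5814 -0.0511  0.0417] [261. 306.]
[ 0.5664 -0.0506  0.0417] [243. 268.]
[263.58477774 276.87720262]
```

View pics/g.png

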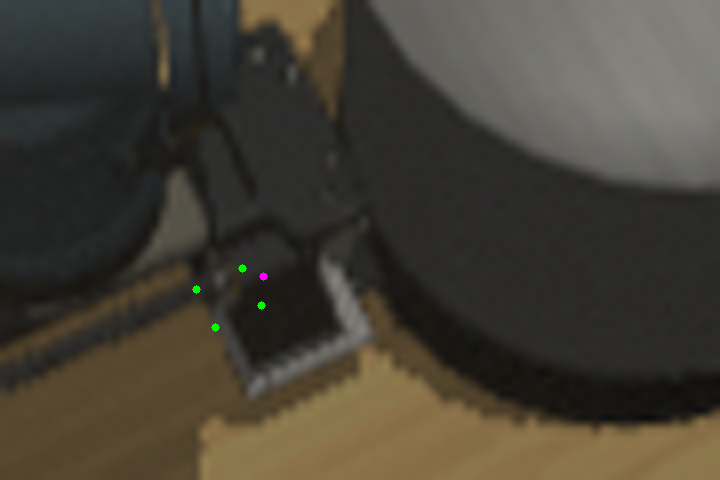

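The finger is close to the plate's outer edge, and its tip is probably thinner than I assumed. I'll lift, shift 4 mm inward and press again.

```bash
python3 -m jog '[1,0,0,0.005,0,1,0,0,0.01,0,1,0,0.002,0.01,0,1,0,0.004,0.01,0,1,0.001,0.004,0.006,0,1,0.001,0.004,0.003,0,1,0.001,0.004,0,0,1,0.001,0.004,-0.001,0,1,0.001,0.004,-0.002,0,1,0.001,0.004,-0.003,0,1,0.001,0.004,-0.003,0,1,0.001,0.004,-0.003,0]';  python3 - <<'E'
from h import *
print(sense()['force'],sense()['ft_torque'])
im=snapshot("side")[:,:,::-1]
cv2.imwrite("pics/h.png",cv2.resize(im[150:250,240:380],None,fx=5,fy=5,interpolation=2))
E
```

```text
t: 6.62
eef_pos: [0.5727, -0.1109, 0.0636]
tool_rot: [-3.141, 0.053, 0.0]
force: [-0.8, -0.3, -0.2]
gripper_width: 0.093
gripper_force: 0.0
[-0.80067284 -0.33921403 -0.18843137] [ 0.07980056 -0.00758198 -0.01732507]
```

View pics/h.png

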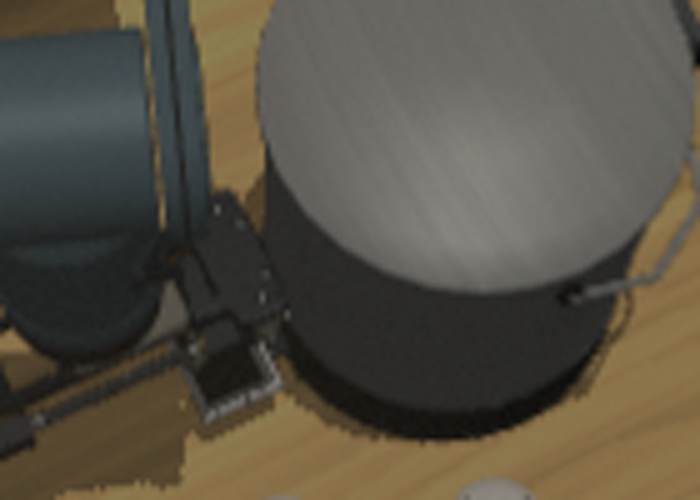

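Still no contact, so the tips of the open fingers likely sit higher than 25 mm ahead. I'll keep descending in small steps.

```bash
python3 -m jog '[1,0,0,-0.002,0,1,0,0,-0.004,0,1,0,0,-0.005,0,1,0,0,-0.005,0]'; python3 -m jog '[1,0,0,-0.002,0,1,0,0,-0.003,0,1,0,0,-0.004,0,1,0,0,-0.004,0]'; python3 -m jog '[1,0,0,-0.001,0,1,0,0,-0.002,0,1,0,0,-0.003,0,1,0,0,-0.003,0]'
```

```text
t: 7.0
eef_pos: [0.5724, -0.1108, 0.0583]
tool_rot: [-3.141, 0.053, 0.001]
force: [-0.3, 0.2, 0.0]
gripper_width: 0.0929
gripper_force: 0.0
t: 7.33
eef_pos: [0.5726, -0.1107, 0.0544]
tool_rot: [-3.141, 0.053, 0.001]
force: [0.5, -0.2, -0.6]
gripper_width: 0.0929
gripper_force: 0.0
t: 7.67
eef_pos: [0.5729, -0.111, 0.0528]
tool_rot: [3.141, -0.053, 0.001]
force: [-2.9, 0.4, 9.2]
gripper_width: 0.0932
gripper_force: 4.4
```

Contact: 9 N at TCP z = 0.053. I'll press on and watch the forces.

```bash
python3 -m jog '[1,0,0,-0.001,0,1,0,0,-0.002,0,1,0,0,-0.003,0,1,0,0,-0.004,0,1,0,0,-0.005,0,1,0,0,-0.005,0]';  python3 - <<'E'
from h import *
im=snapshot("side")[:,:,::-1]
print(sense()['force'],sense()['ft_torque'])
cv2.imwrite("pics/i.png",cv2.resize(im[150:250,240:380],None,fx=5,fy=5,interpolation=2))
E
```

```text
t: 8.17
eef_pos: [0.5729, -0.1115, 0.0479]
tool_rot: [3.14, -0.053, 0.001]
force: [-2.5, -0.1, 9.2]
gripper_width: 0.093
gripper_force: 4.4
[-2.53897634 -1.57245137  8.36514761] [0.17085731 0.56043623 0.11642372]
```

View pics/i.png

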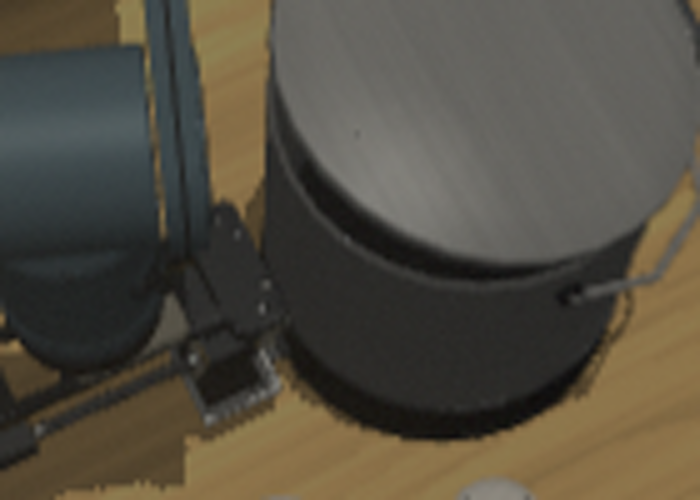

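The lid is opening through the pedal and the bin hasn't moved. I'll keep going towards the stop.

```bash
python3 -m jog '[1,0,0,-0.001,0,1,0,0,-0.002,0,1,0,0,-0.003,0,1,0,0,-0.004,0,1,0,0,-0.005,0,1,0,0,-0.006,0,1,0,0,-0.007,0,1,0,0,-0.008,0,1,0,0,-0.009,0,1,0,0,-0.01,0]'; python3 -m jog '[1,0,0,-0.001,0,1,0,0,-0.002,0,1,0,0,-0.003,0,1,0,0,-0.004,0,1,0,0,-0.005,0,1,0,0,-0.006,0,1,0,0,-0.007,0,1,0,0,-0.008,0,1,0,0,-0.008,0]'; python3 -m jog '[1,0,0,-0.001,0,1,0,0,-0.002,0,1,0,0,-0.003,0,1,0,0,-0.003,0]'
```

```text
t: 9.05
eef_pos: [0.5729, -0.1119, 0.038]
tool_rot: [3.139, -0.052, 0.001]
force: [-3.4, -2.6, 8.4]
gripper_width: 0.0933
gripper_force: 4.5
t: 9.8
eef_pos: [0.5729, -0.1118, 0.0295]
tool_rot: [3.14, -0.052, 0.001]
force: [-2.3, -3.5, 4.8]
gripper_width: 0.093
gripper_force: 3.0
t: 10.13
eef_pos: [0.5729, -0.1117, 0.0264]
tool_rot: [3.14, -0.053, 0.001]
force: [-1.8, -2.7, 4.5]
gripper_width: 0.0931
gripper_force: 2.7
```

```bash
python3 -m jog '[1,0,0,-0.001,0,1,0,0,-0.002,0,1,0,0,-0.002,0]'; python3 -m jog '[1,0,0,-0.001,0,1,0,0,-0.001,0]'; python3 -m jog '[1,0,0,-0.001,0,1,0,0,-0.001,0]'
```

```text
t: 10.38
eef_pos: [0.5729, -0.1115, 0.0241]
tool_rot: [3.14, -0.053, 0.001]
force: [-2.3, -2.7, 3.8]
gripper_width: 0.0928
gripper_force: 2.4
t: 10.55
eef_pos: [0.5729, -0.1114, 0.0229]
tool_rot: [3.14, -0.053, 0.001]
force: [-0.6, -2.9, 4.2]
gripper_width: 0.0931
gripper_force: 2.4
t: 10.72
eef_pos: [0.5729, -0.1113, 0.0218]
tool_rot: [3.141, -0.053, 0.001]
force: [-2.7, -3.5, 3.7]
gripper_width: 0.093
gripper_force: 2.2
```

```bash
python3 -m jog '[1,0,0,-0.001,0,1,0,0,-0.001,0]'
python3 - <<'E'
from h import *
im=snapshot("side")[:,:,::-1]; print(sense()['force'])
b=snapshot("top")[:,:,::-1]
cv2.imwrite("pics/j.png",np.hstack([cv2.resize(im[80:250,220:400],(400,378),interpolation=2),cv2.resize(b[130:300,160:340],(400,378),interpolation=2)]))
E
```

```text
t: 10.88
eef_pos: [0.5729, -0.1111, 0.0207]
tool_rot: [3.141, -0.053, 0.001]
force: [-2.1, -3.3, 4.1]
gripper_width: 0.0927
gripper_force: 2.4
[-1.15924157 -4.09329537  3.44696619]
```

View pics/j.png

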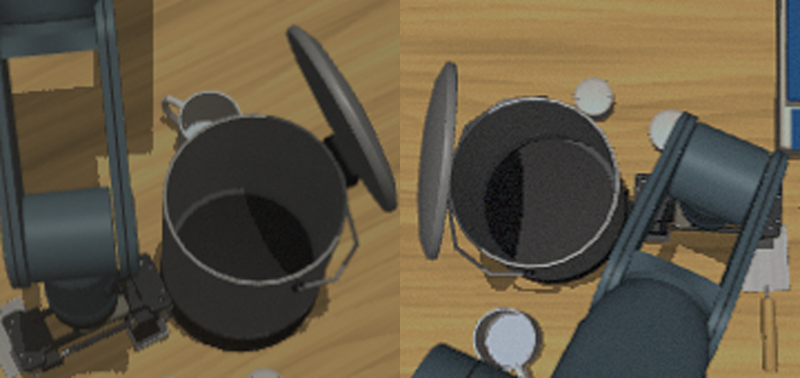

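The lid stands almost upright and the bin hasn't moved; the arm is clear of the lid. A little further should reach the stop.

```bash
python3 -m jog '[1,0,0,-0.001,0,1,0,0,-0.001,0]'; python3 -m jog '[1,0,0,-0.001,0,1,0,0,-0.001,0]'
```

```text
t: 11.15
eef_pos: [0.5729, -0.1111, 0.0203]
tool_rot: [3.141, -0.053, 0.001]
force: [-2.4, -4.3, 7.9]
gripper_width: 0.0933
gripper_force: 4.4
t: 11.32
eef_pos: [0.573, -0.1111, 0.0201]
tool_rot: [3.141, -0.052, 0.001]
force: [-4.6, -3.5, 13.7]
gripper_width: 0.093
gripper_force: 7.3
```

It's at the stop with 14 N. I'll hold for over 4 s.

```bash
H='see rows'; python3 -m jog '[1,0,0,0,0,1,0,0,0,0,1,0,0,0,0,1,0,0,0,0,1,0,0,0,0,1,0,0,0,0,1,0,0,0,0,1,0,0,0,0,1,0,0,0,0,1,0,0,0,0,1,0,0,0,0,1,0,0,0,0,1,0,0,0,0,1,0,0,0,0,1,0,0,0,0,1,0,0,0,0,1,0,0,0,0,1,0,0,0,0,1,0,0,0,0,1,0,0,0,0]'; python3 -m jog '[1,0,0,0,0,1,0,0,0,0,1,0,0,0,0,1,0,0,0,0,1,0,0,0,0,1,0,0,0,0,1,0,0,0,0,1,0,0,0,0,1,0,0,0,0,1,0,0,0,0,1,0,0,0,0,1,0,0,0,0,1,0,0,0,0,1,0,0,0,0,1,0,0,0,0,1,0,0,0,0,1,0,0,0,0,1,0,0,0,0,1,0,0,0,0,1,0,0,0,0]'; python3 -m jog '[1,0,0,0,0,1,0,0,0,0,1,0,0,0,0,1,0,0,0,0,1,0,0,0,0,1,0,0,0,0,1,0,0,0,0,1,0,0,0,0,1,0,0,0,0,1,0,0,0,0]'
```

```text
t: 12.98
eef_pos: [0.573, -0.1111, 0.0202]
tool_rot: [3.141, -0.053, 0.002]
force: [-4.0, -4.0, 14.3]
gripper_width: 0.0929
gripper_force: 7.3
t: 14.65
eef_pos: [0.573, -0.1112, 0.0202]
tool_rot: [3.141, -0.053, 0.002]
force: [-3.8, -3.7, 14.1]
gripper_width: 0.093
gripper_force: 7.3
t: 15.48
eef_pos: [0.573, -0.1111, 0.0201]
tool_rot: [3.141, -0.053, 0.002]
force: [-4.8, -4.0, 14.0]
gripper_width: 0.0925
gripper_force: 7.3
```

Held for about 4.2 s. Now the slow release.

```bash
python3 -m jog '[1,0,0,0.0013,0,1,0,0,0.0026,0,1,0,0,0.0039,0,1,0,0,0.0052,0,1,0,0,0.0065,0,1,0,0,0.0078,0,1,0,0,0.0091,0,1,0,0,0.0104,0,1,0,0,0.0117,0,1,0,0,0.013,0,1,0,0,0.0143,0,1,0,0,0.0156,0,1,0,0,0.0169,0,1,0,0,0.0182,0,1,0,0,0.0195,0,1,0,0,0.0208,0,1,0,0,0.0221,0,1,0,0,0.0234,0,1,0,0,0.0247,0,1,0,0,0.026,0]'; python3 -m jog '[1,0,0,0.0012,0,1,0,0,0.0023,0,1,0,0,0.0033,0,1,0,0,0.0043,0,1,0,0,0.0052,0,1,0,0,0.006,0,1,0,0,0.0067,0,1,0,0,0.0074,0]'
```

```text
t: 17.15
eef_pos: [0.573, -0.1112, 0.0455]
tool_rot: [3.141, -0.053, 0.001]
force: [-2.4, -4.5, 9.4]
gripper_width: 0.0929
gripper_force: 4.4
t: 17.82
eef_pos: [0.573, -0.1105, 0.0529]
tool_rot: [-3.141, 0.053, -0.001]
force: [-2.4, -2.1, 8.4]
gripper_width: 0.0932
gripper_force: 4.6
```

```bash
python3 -m jog '[1,0,0,0.0005,0,1,0,0,0.001,0,1,0,0,0.0015,0,1,0,0,0.002,0]'; python3 -m jog '[1,0,0,0.0005,0,1,0,0,0.001,0,1,0,0,0.001,0]'
```

```text
t: 18.15
eef_pos: [0.5726, -0.11, 0.0538]
tool_rot: [-3.14, 0.053, 0.0]
force: [0.2, -0.2, -0.3]
gripper_width: 0.0931
gripper_force: 0.0
t: 18.4
eef_pos: [0.5724, -0.1103, 0.0546]
tool_rot: [-3.14, 0.053, 0.001]
force: [-0.0, -0.8, -0.1]
gripper_width: 0.0927
gripper_force: 0.0
```

The force is zero and the lid is shut. Retreating up, then out.

```bash
python3 -m jog '[1,0,0,0.006,0,1,0,0,0.014,0,1,0,0,0.024,0,1,0,-0.005,0.034,0,1,0,-0.015,0.044,0,1,0,-0.03,0.06,0,1,0,-0.05,0.08,0,1,0,-0.07,0.1,0,1,0,-0.09,0.12,0,1,0,-0.11,0.14,0,1,0,-0.12,0.15,0,1,0,-0.12,0.15,0,1,0,-0.12,0.15,0,1,0,-0.12,0.15,0,1,0,-0.12,0.15,0]'
python3 - <<'E'
from h import *
c=[]
for n in("side","top"):
    im=snapshot(n)[:,:,::-1]; cv2.imwrite(f"pics/{n}9.png",im); a=cv2.imread(f"pics/{n}0.png")
    # shift of the lid patch against the first picture
    (x,y)=(320,150) if n=="side" else (205,210)
    for nm,(x,y,w) in({"side":{"lid":(345,185,40),"tins":(310,258,35)},"top":{"lid":(215,210,42),"tins":(260,180,30),"weight":(276,264,10),"mug":(205,285,20)}}[n]).items():
        r=cv2.matchTemplate(im[y-w-6:y+w+6,x-w-6:x+w+6],np.ascontiguousarray(a[y-w:y+w,x-w:x+w]),cv2.TM_CCOEFF_NORMED); m=cv2.minMaxLoc(r); print(n,nm,m[1],np.array(m[3])-6)
E
```

```text
t: 19.65
eef_pos: [0.5719, -0.2293, 0.2035]
tool_rot: [-3.139, 0.051, 0.004]
force: [0.5, 0.3, -0.2]
gripper_width: 0.0931
gripper_force: 0.0
side lid 0.9993728995323181 [0 0]
side tins 0.9994013905525208 [0 0]
top lid 0.9924091696739197 [0 0]
top tins 0.9911947846412659 [0 0]
top weight 0.9140254259109497 [0 0]
top mug 0.9965624213218689 [0 0]
```

Nothing has shifted and the lid is shut. Handing in.

```bash
python3 -c "
from station import *
print(sense()['t'],finish_job())"
```

```text
the job is handed in; nothing more can be done
19.75 None
```

I pressed the pedal to its stop and held the lid wide open for about 4 s, then let it shut over about 2.5 s with the finger on the pedal, finishing clear of the bin; the bin, tins, weight and nearer mug showed no shift in the before/after pictures (mug_b, brush and spatula not checked), and the job is handed in at 19.75 s.

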